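# Make up the breakfast caddy

## Task

Make up the breakfast caddy: put the salt shaker, the pepper mill, the sugar tin and the tea carton into the wooden caddy, each standing upright on the floor of the well cut to its size and shape (salt in the small round well, pepper in the medium one, sugar in the large one, tea in the rectangular one). All four stand on the worktop in front of the microwave. Leave the spice jar and the food tin that stand among them where they are.

Things in the scene. Friction and masses are not known exactly. Their poses are not given: they have to be found in the camera images.
- salt_shaker: salt shaker, clear body with a grey domed cap, 44 mm diameter, 90 mm tall; the cap (z 66 to 90 mm) is 34 mm wide below its dome. Its base is a little uneven: it may lean up to 0.06 rad as it stands. 0.1 kg nominal. Stands upright and loose on the worktop; origin at the centre of its underside, z up.
- pepper_mill: turned wooden pepper mill with a waist, 58 mm diameter at its widest, 130 mm tall; a round wooden head about 50 mm wide from z 94 to 119 mm, a 12 mm knob on top. The head does not turn. It may lean up to 0.03 rad as it stands. 0.18 kg nominal. Stands upright and loose on the worktop; origin at the centre of its underside, z up.
- sugar_tin: white round canister with a wooden lid, 68 mm diameter; lid top at z 83 mm, and on it a wooden knob 20 mm wide that ends at z 100 mm. Lid fast: the tin can be lifted by the knob. 0.25 kg nominal. (A second such canister stands at the very back right; it is not this one.) Stands upright and loose on the worktop; origin at the centre of its underside, z up.
- tea_box: dark tea carton, 63 mm (its x) x 77 mm (its y) x 112 mm tall. 0.13 kg nominal. Stands upright and loose on the worktop; origin at the centre of its underside, z up.
- small_round_well: pale wooden block 104 (x) x 112 (y) x 22 mm high, one of four filling the dark caddy two by two, fixed; which place it has changes. Origin: centre of its underside, 6 mm above the worktop, under the well's centre. Well floor 4 mm, top 22 mm above the origin; caddy rim 34 mm above the worktop. Well: round, 58 mm diameter, smallest of three; for the salt shaker.
- medium_round_well: pale wooden block 104 (x) x 112 (y) x 22 mm high, one of four filling the dark caddy two by two, fixed; which place it has changes. Origin: centre of its underside, 6 mm above the worktop, under the well's centre. Well floor 4 mm, top 22 mm above the origin; caddy rim 34 mm above the worktop. Well: round, 72 mm diameter, middle of three; for the pepper mill.
- large_round_well: pale wooden block 104 (x) x 112 (y) x 22 mm high, one of four filling the dark caddy two by two, fixed; which place it has changes. Origin: centre of its underside, 6 mm above the worktop, under the well's centre. Well floor 4 mm, top 22 mm above the origin; caddy rim 34 mm above the worktop. Well: round, 86 mm diameter, largest of three; for the sugar tin.
- rectangular_well: pale wooden block 104 (x) x 112 (y) x 22 mm high, one of four filling the dark caddy two by two, fixed; which place it has changes. Origin: centre of its underside, 6 mm above the worktop, under the well's centre. Well floor 4 mm, top 22 mm above the origin; caddy rim 34 mm above the worktop. Well: 91 (x) x 77 (y) mm, for the tea carton, its 77 mm side along the block's x.
- spice_jar: glass spice jar with a red cap, 45 mm diameter, 106 mm tall, standing among the things; it does not belong in the caddy. Two more such jars stand far back by the paper roll. Stands upright and loose on the worktop; origin at the centre of its underside, z up.
- tin_tomato: squat food tin (note: the microwave, 264 mm tall, stands behind these things, its front at world x = 0.60, from y = 0.11 to -0.33), 75 mm diameter, 58 mm tall, standing among the things; it does not belong in the caddy. Stands upright and loose on the worktop; origin at the centre of its underside, z up.
Mind the look-alikes: they are no part of the job. What is shaped like the pepper_mill but green is not meant.

How it is judged:
At the end, for the whole second after the job is handed in: Salt shaker, pepper mill, sugar tin and tea carton each stand at rest in their own well: within 12 mm of its centre, underside on the well floor (less than 8 mm above the block's underside), tilted less than 0.2 rad; the spice jar and the food tin are upright and within 25 mm of where they started (horizontal distance between salt_shaker and small_round_well below 0.012 m and z of salt_shaker in the frame of small_round_well between 0 and 0.008 m and angle between each of salt_shaker, pepper_mill, sugar_tin, tea_box, spice_jar, tin_tomato's own z axis and vertical below 0.2 rad and linear speed of each of salt_shaker, pepper_mill, sugar_tin, tea_box below 0.02 m/s and horizontal distance between pepper_mill and medium_round_well below 0.012 m and z of pepper_mill in the frame of medium_round_well between 0 and 0.008 m and horizontal distance between sugar_tin and large_round_well below 0.012 m and z of sugar_tin in the frame of large_round_well between 0 and 0.008 m and horizontal distance between tea_box and rectangular_well below 0.012 m and z of tea_box in the frame of rectangular_well between 0 and 0.008 m and distance of each of spice_jar, tin_tomato from where it was at the start of the episode below 0.025 m); the robot touches nothing.
It fails at once if the spice jar among the things is shifted by more than 25 mm or lifted (distance of spice_jar from where it was at the start of the episode above 0.025 m).
It fails at once if the food tin is shifted by more than 25 mm or lifted (distance of tin_tomato from where it was at the start of the episode above 0.025 m).
It also fails if it takes over 125 s, if anything falls off the work surface, if the arm or the gripper's body presses on something with over 40 N, if the wrist force passes 120 N, or if a joint passes its speed limit or range.

## Robot

A 7-joint arm with a two-finger parallel gripper is mounted at the origin on a cart in front of the work surface, level with it; the furniture and walls round the work are solid. World frame = base frame: x ahead of the robot, y to its left, z up, the work surface at z = 0. Lengths are in m, angles in rad, forces in N, time in s.
With the tool pointing down it reaches from about 0.425 to 0.875 m from the base axis. Payload 4.7 kg.
Tool frame: the origin (TCP) lies midway between the tips of the shut fingers; the grasp point (between the pads) lies 19 mm behind it (ctrl.grip_point_offset is the distance from the TCP to the grasp point, in m); z points along the fingers, y is the line along which they close (so a half turn about z gives the same grasp; the last joint's range is limited). The gripper opens to 87 mm and grips with 3 to 60 N. Pads are 19 mm wide; open, the fingers measure 117 mm over their backs; the gripper's body (75 mm by 190 mm) begins 51 mm behind the grasp point.
Start: joints at [-1.326, 0.321, -0.07, 1.45, 0.023, 1.371, -0.057], TCP at [0.149, 0.633, 0.223] pointing down, gripper open.
Joint ranges: [-2.86, 2.86], [-0.3, 2.09], [-1.38, 1.24], [0.06, 2.45], [-1.56, 4.7], [0.09, 2.05], [-2.69, 2.69]. Speed limits (rad/s): [2.57, 2.57, 3.14, 3.14, 3.14, 3.14, 3.14].

## Interface

Orientations are given as a rotation vector (axis times angle).
In Python, from bench import ctrl gives the robot as it stands. The module is installed in compiled form; this text tells all that it offers.
- The arm moves only by the shell command python3 -m handwheel 'ROWS' [OPENING] [FORCE]. ROWS is JSON, a list of rows, each an object of numbers: "x", "y", "z": the shift along the tool's x, y, z in m; "wx", "wy", "wz": the turn, a rotation vector about the tool's x, y, z in degrees. A call has 1 to 10 rows; each row is the pose to reach, as a shift and turn from the pose commanded when the call began, along the tool's axes at that moment; what a row does not reach only later rows make up. A row lasts 1/12 s, in which the tool goes at most 41.7 mm and 7.16 degrees, less where a joint would pass 70% of its speed; a pose out of reach is approached as far as the arm can. A call with a gripper value outside its range is refused whole. OPENING is the finger opening in m, from 0 to 0.087, set as the call begins (- or left out, the last holds). The fingers move at their own pace and stop on an object; FORCE is the grip in N (left out, the last holds). Time passes only in rows, so rows that repeat a pose let the fingers close. It gives the time, the measured TCP pose, the force, the opening and the grip force at its end, in the units of the state.
- ctrl.get_state(): the state, without advancing time (a new reading comes with each control period).
- ctrl.get_image(name): name is "scene" or "side" or "wrist"; returns a dict with "image" (400x640x3 uint8, red, green, blue), "K" (3x3 intrinsics, pixels), "world_to_cam" (4x4, takes a point from world to camera coordinates); the wrist camera has in their place "hand_eye" (4x4, takes a point from camera to tool coordinates, whose origin is the TCP and whose axes are the flange's). Camera axes: x right, y down, z forward; pixel columns grow to the right and rows downward; lengths in m; the calibration is good to about 2 mm. The wrist camera is an equidistant fisheye: a pixel r from the principal point sees the ray r / f radians off the axis. A picture is of the moment at which its call begins: read the wrist's pose just before it. There is no depth.
- ctrl.close_job(): hands the job in; it is judged then, once.
The state is a dict: "time": time; "joint_positions": joint angles; "qd": joint speeds; "joint_torque": joint torques, N m; "position": TCP position; "tool_rot": TCP orientation; "ft_force": force on the tool from outside, world axes, zero at the start; "torque": the same for the moment, N m; "grip_width": opening from 0.0 (shut) to 1.0 (fully open); "grip_force": force on a finger pad.
Only numpy, scipy, OpenCV 4.12 (cv2) and the standard library are available. Lean on these libraries where they do the work, as an engineer would, in place of code of your own. Each camera call takes 0.05 s, during which the arm holds its last target. There are 200 camera calls.

## Working session

There is one attempt and no reset: what is moved stays moved. The work goes in short steps, Python scripts to look and compute and a shell command to move; the robot and the scene stay as the last step left them, time stands still between calls to the robot, and variables do not carry over. Pictures are saved under pics/ and viewed, at most 14 in all, crops included, and the job is handed in when it is done.

```bash
mkdir -p pics; cat > h.py <<'E'
import numpy as np, cv2
from bench import ctrl
from scipy.spatial.transform import Rotation as R
def snap(name,fn):
    s=ctrl.get_state(); d=ctrl.get_image(name); cv2.imwrite('pics/'+fn+'.png',d['image'][:,:,::-1])
    np.savez('pics/'+fn+'.npz',pos=s['position'],rot=s['tool_rot'],**d); return s,d
def ray(fn,u,v):
    d=np.load('pics/'+fn+'.npz'); K=d['K']
    a=np.array([(u-K[0,2])/K[0,0],(v-K[1,2])/K[1,1],1.])
    if 'world_to_cam' in d:
        M=np.linalg.inv(d['world_to_cam'])
    else:
        r=np.hypot(a[0],a[1]); a=np.array([a[0]/r*np.sin(r),a[1]/r*np.sin(r),np.cos(r)]) if r>1e-9 else np.array([0,0,1.])
        T=np.eye(4); T[:3,:3]=R.from_rotvec(d['rot']).as_matrix(); T[:3,3]=d['pos']; M=T@d['hand_eye']
    return M[:3,3],M[:3,:3]@a
def at(fn,u,v,z):
    o,a=ray(fn,u,v); return o+a*(z-o[2])/a[2]
def proj(fn,p):
    d=np.load('pics/'+fn+'.npz'); K=d['K']
    if 'world_to_cam' in d: M=d['world_to_cam']
    else:
        T=np.eye(4); T[:3,:3]=R.from_rotvec(d['rot']).as_matrix(); T[:3,3]=d['pos']; M=np.linalg.inv(T@d['hand_eye'])
    c=M[:3,:3]@np.array(p)+M[:3,3]
    if 'world_to_cam' in d: a=c[:2]/c[2]
    else:
        r=np.hypot(*c[:2]); a=c[:2]/r*np.arctan2(r,c[2])
    return a[0]*K[0,0]+K[0,2],a[1]*K[1,1]+K[1,2]
E
python3 - <<'E'
from h import *
np.set_printoptions(precision=3,suppress=True)
for n in ['scene','side','wrist']:
    s,d=snap(n,n+'0'); print(n,d['K'].tolist())
    if n=='wrist': print(d['hand_eye'])
    else: print(np.linalg.inv(d['world_to_cam']))
print(s['position'],s['tool_rot'],R.from_rotvec(s['tool_rot']).as_matrix(),s['grip_width'])
a=[cv2.resize(cv2.imread(f'pics/{n}0.png'),None,fx=1.25,fy=1.25) for n in ['scene','side','wrist']]
for n,i in zip(['scene','side','wrist'],a): cv2.imwrite(f'pics/{n}0b.png',i)
E
```

```text
scene [[486.049087361548, 0.0, 319.07367821591674], [0.0, 486.049087361548, 194.8258008885545], [0.0, 0.0, 1.0]]
[[ 0.673 -0.576  0.464 -0.044]
 [-0.74  -0.536  0.406 -0.502]
 [ 0.015 -0.617 -0.787  0.991]
 [ 0.     0.     0.     1.   ]]
side [[366.00082380190184, 0.0, 319.2646992722443], [0.0, 366.00082380190184, 204.46461485451505], [0.0, 0.0, 1.0]]
[[-0.932 -0.238  0.272  0.249]
 [-0.361  0.59  -0.722  0.697]
 [ 0.011 -0.771 -0.636  0.657]
 [ 0.     0.     0.     1.   ]]
wrist [[309.70691628693146, 0.0, 318.7342086450569], [0.0, 309.70691628693146, 201.21326180826316], [0.0, 0.0, 1.0]]
[[ 0.001 -0.963 -0.269  0.074]
 [ 1.     0.001  0.     0.001]
 [ 0.    -0.269  0.963 -0.163]
 [ 0.     0.     0.     1.   ]]
[0.149 0.632 0.222] [-0.362 -3.121  0.003] [[-0.973  0.229 -0.   ]
 [ 0.229  0.973 -0.002]
 [-0.    -0.002 -1.   ]] 1.002188558132562
```

View pics/scene0b.png

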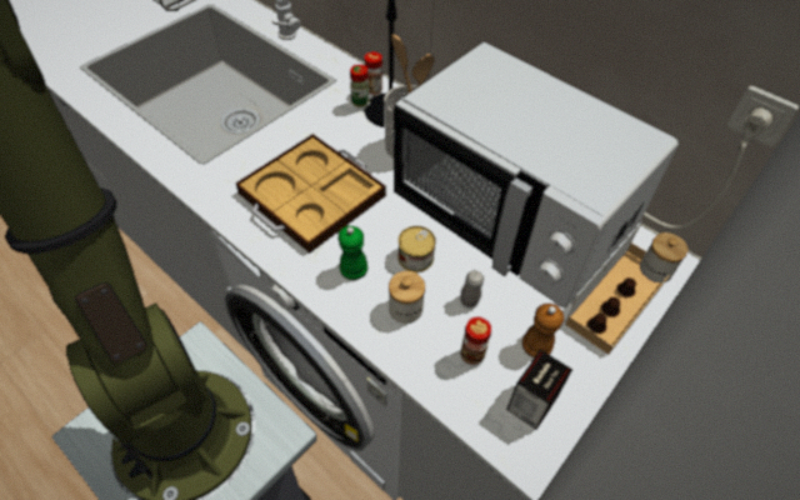

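View pics/side0b.png

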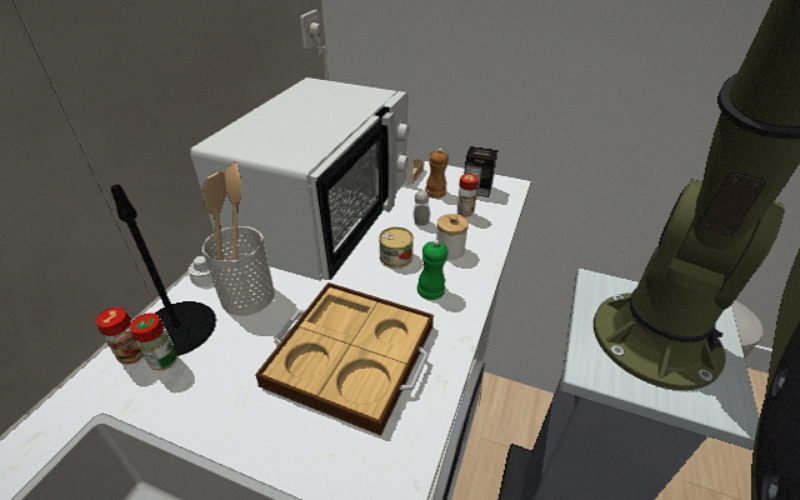

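View pics/wrist0b.png

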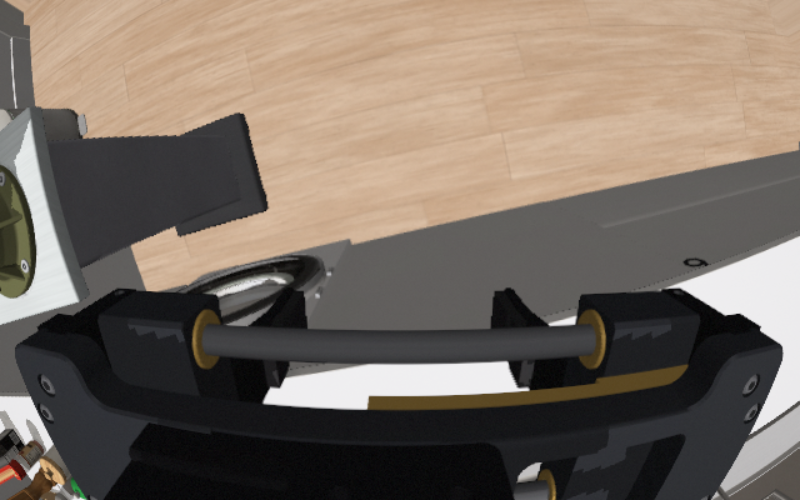

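The scene image shows the caddy with wells large (275,185), medium (312,160), rectangular (345,188) and small (311,213). The objects are: green mill (decoy) at 352,250, tin 417,248, sugar 407,295, salt 472,288, spice 476,340, pepper 543,330 and tea 540,388. I'll enlarge both views for reading.

```bash
python3 - <<'E'
import cv2
a=cv2.imread('pics/scene0.png'); 
cv2.imwrite('pics/c1.png',cv2.resize(a[100:350,180:480],None,fx=2.6,fy=2.4,interpolation=cv2.INTER_CUBIC))
a=cv2.imread('pics/side0.png')
cv2.imwrite('pics/c2.png',cv2.resize(a[110:350,200:430],None,fx=2.5,fy=2.5,interpolation=cv2.INTER_CUBIC))
E
```

```text
(no output)
```

View pics/c1.png

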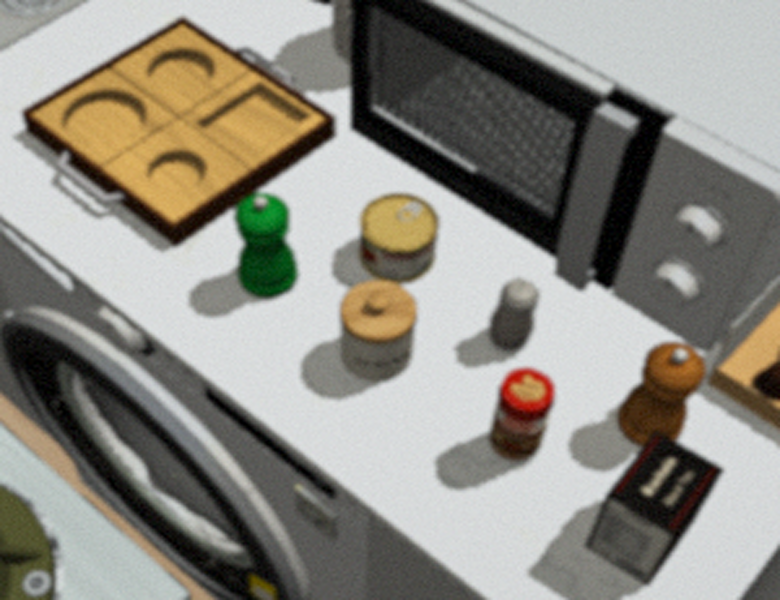

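View pics/c2.png

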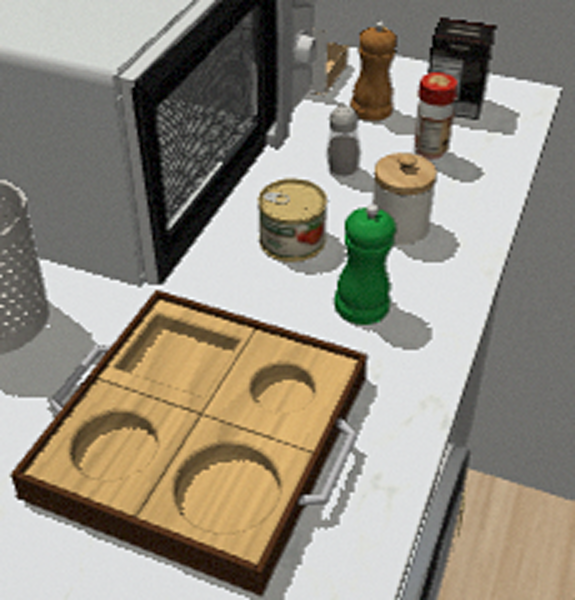

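Readings (crop pixels) feed a triangulation from both views.

```bash
python3 - <<'E'
from h import *
np.set_printoptions(precision=4,suppress=True)
S=lambda u,v:(180+u/2.6,100+v/2.4); D=lambda u,v:(200+u/2.5,110+v/2.5)
obs={'salt':(.087,(522,287),(343,112)),'pepper':(.129,(680,354),(379,27)),'sugar':(.1,(376,298),(409,158)),'spice':(.106,(527,385),(438,81)),'tin':(.058,(398,224),(293,198)),'green':(.129,(260,202),(374,211)),
'cross':(.028,(190,124),(203,411)),'cadL':(.034,(27,115),(17,478)),'cadT':(.034,(184,19),(158,292)),'cadR':(.034,(333,122),(366,354)),'cadB':(.034,(176,233),(262,578)),
'large':(.028,(106,117),(228,488)),'med':(.028,(182,75),(115,445)),'small':(.028,(177,173),(283,388)),
'tea1':(.112,(657,436),(434,22)),'tea2':(.112,(720,468),(495,24))}
for k,(z,a,b) in obs.items():
    p=at('scene0',*S(*a),z);q=at('side0',*D(*b),z)
    print(k,p[:2],q[:2])
for a in [(608,498),(672,535)]: print('tea',at('scene0',*S(*a),.112)[:2])
for a in [(148,316),(240,348),(203,411)]: print('side',at('side0',*D(*a),.028)[:2])
E
```

```text
salt [ 0.5312 -0.1867] [ 0.5267 -0.1834]
pepper [ 0.5345 -0.3382] [ 0.5299 -0.326 ]
sugar [ 0.4279 -0.1072] [ 0.4247 -0.1024]
spice [ 0.4389 -0.2606] [ 0.4349 -0.2631]
tin [ 0.5323 -0.0427] [ 0.5338 -0.0416]
green [0.4257 0.0289] [0.4221 0.0361]
cross [0.5114 0.2245] [0.5083 0.2385]
cadL [0.4024 0.3529] [0.615  0.3607]
cadT [0.6216 0.3519] [0.6131 0.1231]
cadR [0.6108 0.1144] [0.3951 0.1262]
cadB [0.3936 0.1167] [0.3971 0.3684]
large [0.4591 0.2961] [0.4549 0.3028]
med [0.5587 0.2879] [0.5612 0.299 ]
small [0.4529 0.1807] [0.4531 0.1881]
tea1 [ 0.4653 -0.3669] [ 0.4764 -0.4003]
tea2 [ 0.4733 -0.4191] [ 0.4008 -0.4254]
tea [ 0.3932 -0.3716]
tea [ 0.3992 -0.4248]
side [0.6095 0.1517]
side [0.509  0.1574]
side [0.5083 0.2385]
```

The two views agree within about 1 cm. The caddy is axis-aligned and centred near (0.508, 0.237), and the tea carton's 77 mm side lies along world x. I'll go over the caddy for a close look.

```bash
cat >> h.py <<'E'
def go(p,yaw=0):
    """rows numbers: target world TCP p, tool x = Rz(yaw)*(-x world), tool down"""
    s=ctrl.get_state(); M=R.from_rotvec(s['tool_rot']).as_matrix()
    c,n=np.cos(yaw),np.sin(yaw); G=np.array([[-c,-n,0],[-n,c,0],[0,0,-1.]])
    print('at',np.round(s['position'],4),'shift',np.round(M.T@(np.array(p)-s['position']),4),'turn',np.round(R.from_matrix(M.T@G).as_rotvec(degrees=True),2),'t',round(s['time'],2),'q',np.round(s['joint_positions'],2),'F',np.round(s['ft_force'],1))
E
python3 - <<'E'
from h import *
go((.56,.24,.25))
print('wall',[at('scene0',u/1.25,v/1.25,0)[:2].round(3) for u,v in [(540,497),(605,400),(698,262)]])
E
python3 -m handwheel '[{"x":-0.24,"y":-0.145,"z":-0.015,"wz":-7},{"x":-0.49,"y":-0.29,"z":-0.028,"wz":-13.2},{"x":-0.49,"y":-0.29,"z":-0.028,"wz":-13.2},{"x":-0.49,"y":-0.29,"z":-0.028,"wz":-13.2},{"x":-0.49,"y":-0.29,"z":-0.028,"wz":-13.2},{"x":-0.49,"y":-0.29,"z":-0.028,"wz":-13.2},{"x":-0.49,"y":-0.29,"z":-0.028,"wz":-13.2},{"x":-0.49,"y":-0.29,"z":-0.028,"wz":-13.2},{"x":-0.49,"y":-0.29,"z":-0.028,"wz":-13.2},{"x":-0.49,"y":-0.29,"z":-0.028,"wz":-13.2}]' 0.087 20
python3 -c "from h import *; go((.56,.24,.25))"
```

```text
at [0.1486 0.6324 0.2217] shift [-0.4902 -0.2879 -0.0278] turn [ -0.08  -0.   -13.22] t 0.15 q [-1.33  0.32 -0.07  1.45  0.02  1.37 -0.06] F [-0.2  0.4 -0.2]
wall [array([ 0.317, -0.492]), array([ 0.528, -0.484]), array([ 0.921, -0.47 ])]
at [0.1486 0.6324 0.2217] shift [-0.4902 -0.2879 -0.0278] turn [ -0.08  -0.   -13.22] t 0.15 q [-1.33  0.32 -0.07  1.45  0.02  1.37 -0.06] F [-0.2  0.4 -0.2]invalid input at $[0]: expected keys x, y, z, wx, wy, wz
```

```bash
python3 -c "
from h import *
for z in (0,.2,.4): print([np.round(np.array(proj('scene0',(x,-.475,z)))*1.25) for x in (.92,.5)])"
python3 -m handwheel '[{"x":-0.24,"y":-0.145,"z":-0.015,"wx":0,"wy":0,"wz":-7},{"x":-0.49,"y":-0.29,"z":-0.028,"wx":0,"wy":0,"wz":-13.2},{"x":-0.49,"y":-0.29,"z":-0.028,"wx":0,"wy":0,"wz":-13.2},{"x":-0.49,"y":-0.29,"z":-0.028,"wx":0,"wy":0,"wz":-13.2},{"x":-0.49,"y":-0.29,"z":-0.028,"wx":0,"wy":0,"wz":-13.2},{"x":-0.49,"y":-0.29,"z":-0.028,"wx":0,"wy":0,"wz":-13.2},{"x":-0.49,"y":-0.29,"z":-0.028,"wx":0,"wy":0,"wz":-13.2},{"x":-0.49,"y":-0.29,"z":-0.028,"wx":0,"wy":0,"wz":-13.2},{"x":-0.49,"y":-0.29,"z":-0.028,"wx":0,"wy":0,"wz":-13.2},{"x":-0.49,"y":-0.29,"z":-0.028,"wx":0,"wy":0,"wz":-13.2}]' 0.087 20
python3 -c "from h import *; go((.56,.24,.25))"
```

```text
[array([700., 263.]), array([592., 408.])]
[array([746., 197.]), array([628., 353.])]
[array([807., 108.]), array([680., 274.])]
time: 0.98
position: [0.4498, 0.3427, 0.2432]
tool_rot: [-0.001, -3.142, -0.0]
ft_force: [-0.6, -0.0, -0.3]
grip_width: 1.001
grip_force: 0.0
at [0.4498 0.3427 0.2432] shift [-0.1102 -0.1026 -0.0069] turn [ 0.01 -0.   -0.02] t 0.98 q [-0.85  0.13  0.17  1.64 -0.02  1.37  0.89] F [-0.6 -0.  -0.3]
```

The wall at y≈-0.48 is solid, so the tea carton will be gripped along world x. Continuing to the viewpoint.

```bash

python3 -m handwheel '[{"x":-0.11,"y":-0.103,"z":-0.007,"wx":0,"wy":0,"wz":0},{"x":-0.11,"y":-0.103,"z":-0.007,"wx":0,"wy":0,"wz":0},{"x":-0.11,"y":-0.103,"z":-0.007,"wx":0,"wy":0,"wz":0},{"x":-0.11,"y":-0.103,"z":-0.007,"wx":0,"wy":0,"wz":0},{"x":-0.11,"y":-0.103,"z":-0.007,"wx":0,"wy":0,"wz":0},{"x":-0.11,"y":-0.103,"z":-0.007,"wx":0,"wy":0,"wz":0}]'
python3 - <<'E'
from h import *
snap('wrist','w1')
a=cv2.imread('pics/w1.png'); print([np.round(proj('w1',p)) for p in [(.4,.12,.034),(.61,.12,.034),(.4,.35,.034),(.61,.35,.034)]])
cv2.imwrite('pics/w1b.png',cv2.resize(a[:300,120:520],None,fx=2,fy=2,interpolation=cv2.INTER_CUBIC))
E
```

```text
time: 1.48
position: [0.5597, 0.2394, 0.2496]
tool_rot: [-0.007, -3.141, 0.001]
ft_force: [-0.7, 0.2, -0.4]
grip_width: 0.999
grip_force: 0.0
[array([222.,  53.]), array([228., 215.]), array([407.,  52.]), array([402., 215.])]
```

View pics/w1b.png

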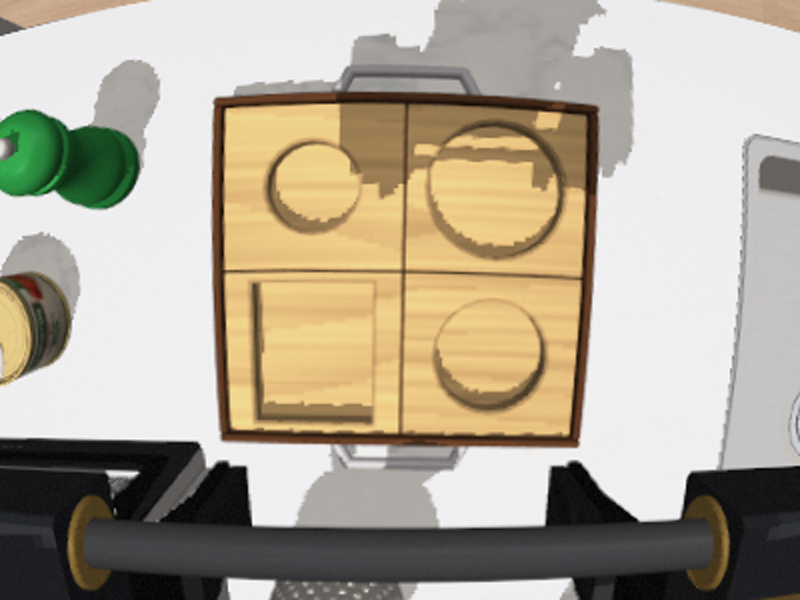

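The wrist picture shows all four wells clearly. Rim centres in the crop are small (313,187), large (496,189), medium (489,354) and rectangular (313,352).

```bash
python3 - <<'E'
from h import *
np.set_printoptions(precision=4,suppress=True)
C=lambda u,v:(120+u/2,v/2)
for k,z,p in [('small',.028,(313,187)),('large',.028,(496,189)),('med',.028,(489,354)),('rect',.028,(313,352)),('cross',.028,(404,273)),('c',.034,(216,99)),('c',.034,(597,105)),('c',.034,(579,444)),('c',.034,(221,438))]:
    print(k,at('w1',*C(*p),z)[:2])
print(ctrl.get_state()['time']); go((.50,-.15,.30))
E
```

```text
small [0.4555 0.1885]
large [0.4569 0.3009]
med [0.5611 0.2982]
rect [0.5595 0.1863]
cross [0.51   0.2442]
c [0.396  0.1283]
c [0.3997 0.3646]
c [0.6204 0.3608]
c [0.6153 0.1226]
1.5333
at [0.5584 0.2415 0.2496] shift [ 0.058  -0.3915 -0.0505] turn [ 0.01 -0.07 -0.07] t 1.53 q [-0.68  0.22  0.28  1.53 -0.06  1.4   1.17] F [0.2 0.5 0.4]
```

```bash

python3 -m handwheel '[{"x":0.01,"y":-0.3,"z":-0.06,"wx":0,"wy":0,"wz":0},{"x":0.01,"y":-0.3,"z":-0.06,"wx":0,"wy":0,"wz":0},{"x":0.01,"y":-0.3,"z":-0.06,"wx":0,"wy":0,"wz":0},{"x":0.01,"y":-0.3,"z":-0.06,"wx":0,"wy":0,"wz":0},{"x":0.01,"y":-0.44,"z":-0.06,"wx":0,"wy":0,"wz":0},{"x":0.01,"y":-0.44,"z":-0.06,"wx":0,"wy":0,"wz":0},{"x":0.01,"y":-0.44,"z":-0.06,"wx":0,"wy":0,"wz":0},{"x":0.01,"y":-0.44,"z":-0.06,"wx":0,"wy":0,"wz":0},{"x":0.01,"y":-0.44,"z":-0.06,"wx":0,"wy":0,"wz":0},{"x":0.01,"y":-0.44,"z":-0.06,"wx":0,"wy":0,"wz":0}]'
python3 -m handwheel '[{"x":0.0,"y":-0.02,"z":0,"wx":0,"wy":0,"wz":0},{"x":0.0,"y":-0.02,"z":0,"wx":0,"wy":0,"wz":0},{"x":0.0,"y":-0.02,"z":0,"wx":0,"wy":0,"wz":0}]'
python3 - <<'E'
from h import *
snap('wrist','w2')
a=cv2.imread('pics/w2.png')
for n,p in dict(salt=(.529,-.185,.087),pep=(.532,-.332,.129),sugar=(.426,-.105,.1),tea=(.433,-.396,.112)).items(): print(n,np.round(proj('w2',p)))
cv2.imwrite('pics/w2b.png',cv2.resize(a[:260,120:520],None,fx=2,fy=2,interpolation=cv2.INTER_CUBIC))
E
```

```text
time: 2.37
position: [0.549, -0.1698, 0.3076]
tool_rot: [-0.006, 3.141, 0.003]
ft_force: [0.4, -0.2, 0.1]
grip_width: 1.003
grip_force: 0.0
time: 2.62
position: [0.549, -0.1898, 0.3071]
tool_rot: [-0.0, -3.141, -0.002]
ft_force: [-0.2, 0.1, -0.5]
grip_width: 1.0
grip_force: 0.0
salt [322. 160.]
pep [197. 170.]
sugar [389.  78.]
tea [153.  92.]
```

View pics/w2b.png

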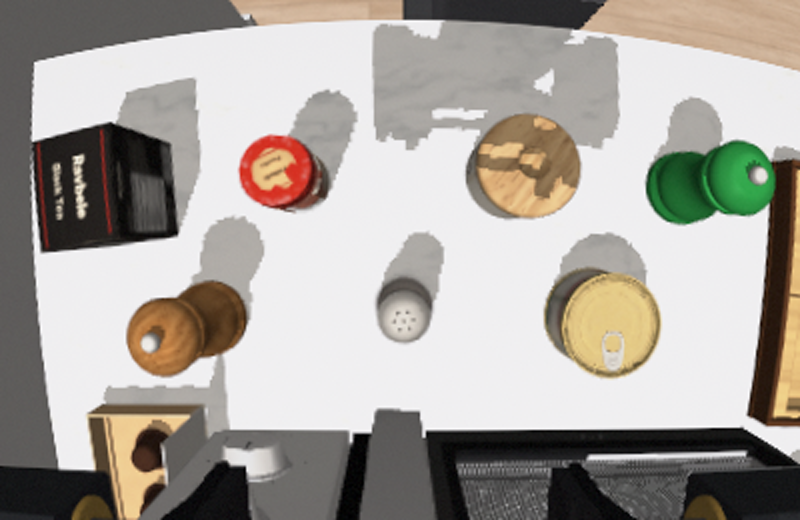

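The picture shows the salt dome at (404,320), pepper knob (152,342), sugar lid centre (528,166) and tea top corners (33,141), (110,123), (116,241), (41,251). The spice cap is at (278,172) and the tin top at (612,325).

```bash
python3 - <<'E'
from h import *
np.set_printoptions(precision=4,suppress=True)
C=lambda u,v:(120+u/2,v/2)
for k,z,p in [('salt',.088,(404,320)),('saltcap',.07,(405,312)),('pep',.129,(152,342)),('pephead',.106,(166,336)),('lid',.083,(528,166)),('knob',.1,(533,160)),('tea',.112,(33,141)),('tea',.112,(110,123)),('tea',.112,(116,241)),('tea',.112,(41,251)),('teabase',0,(178,236)),('teabase',0,(168,145)),('spice',.106,(278,172)),('tin',.058,(612,325)),('green',.129,(758,174))]:
    print(k,at('w2',*C(*p),z)[:2])
go((.53,-.186,.15))
E
```

```text
salt [ 0.5284 -0.1847]
saltcap [ 0.5257 -0.1838]
pep [ 0.5333 -0.3331]
pephead [ 0.5336 -0.3329]
lid [ 0.4302 -0.1076]
knob [ 0.4283 -0.1081]
tea [ 0.4013 -0.4221]
tea [ 0.3979 -0.3643]
tea [ 0.4724 -0.3611]
tea [ 0.4741 -0.4175]
teabase [ 0.4713 -0.36  ]
teabase [ 0.398  -0.3675]
spice [ 0.4369 -0.2586]
tin [ 0.5337 -0.0389]
green [0.4257 0.0305]
at [ 0.5495 -0.188   0.3069] shift [0.0194 0.0018 0.1569] turn [ 0.11 -0.02  0.15] t 2.67 q [-0.23  0.16  0.59  1.51 -0.09  1.5   1.93] F [ 0.3  0.3 -0.3]
```

Salt first, gripped on the body with the TCP at z≈0.042.

```bash

python3 -m handwheel '[{"x":0.022,"y":0.003,"z":0.04,"wx":0,"wy":0,"wz":0},{"x":0.022,"y":0.003,"z":0.08,"wx":0,"wy":0,"wz":0},{"x":0.022,"y":0.003,"z":0.12,"wx":0,"wy":0,"wz":0},{"x":0.022,"y":0.003,"z":0.15,"wx":0,"wy":0,"wz":0},{"x":0.022,"y":0.003,"z":0.15,"wx":0,"wy":0,"wz":0},{"x":0.022,"y":0.003,"z":0.15,"wx":0,"wy":0,"wz":0}]'
python3 - <<'E'
from h import *
go((.5275,-.185,.042)); snap('wrist','w3')
a=cv2.imread('pics/w3.png')
print(np.round(proj('w3',(.5275,-.185,.088))))
cv2.imwrite('pics/w3b.png',cv2.resize(a[100:330,200:440],None,fx=2,fy=2,interpolation=cv2.INTER_CUBIC))
E
```

```text
time: 3.17
position: [0.5267, -0.1846, 0.1564]
tool_rot: [0.006, -3.138, -0.002]
ft_force: [0.1, 0.4, 0.6]
grip_width: 1.0
grip_force: 0.0
at [ 0.5267 -0.1846  0.1564] shift [-0.0011 -0.0006  0.1144] turn [ 0.08 -0.18  0.22] t 3.17 q [-0.23  0.19  0.58  1.79 -0.11  1.2   1.96] F [0.1 0.4 0.6]
[317. 214.]
```

View pics/w3b.png

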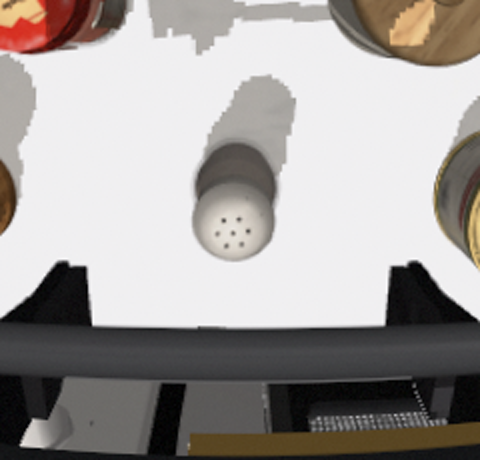

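The dome shows at pixel (316.5,213) and was predicted at (317,214), so the position holds. I'll descend, grip and lift.

```bash

python3 -m handwheel '[{"x":0,"y":0,"z":0.03,"wx":0,"wy":0,"wz":0},{"x":0,"y":0,"z":0.06,"wx":0,"wy":0,"wz":0},{"x":0,"y":0,"z":0.09,"wx":0,"wy":0,"wz":0},{"x":0,"y":0,"z":0.114,"wx":0,"wy":0,"wz":0},{"x":0,"y":0,"z":0.114,"wx":0,"wy":0,"wz":0},{"x":0,"y":0,"z":0.114,"wx":0,"wy":0,"wz":0}]' && python3 -m handwheel '[{"x":0,"y":0,"z":0,"wx":0,"wy":0,"wz":0},{"x":0,"y":0,"z":0,"wx":0,"wy":0,"wz":0},{"x":0,"y":0,"z":0,"wx":0,"wy":0,"wz":0},{"x":0,"y":0,"z":0,"wx":0,"wy":0,"wz":0},{"x":0,"y":0,"z":0,"wx":0,"wy":0,"wz":0},{"x":0,"y":0,"z":0,"wx":0,"wy":0,"wz":0},{"x":0,"y":0,"z":0,"wx":0,"wy":0,"wz":0},{"x":0,"y":0,"z":0,"wx":0,"wy":0,"wz":0},{"x":0,"y":0,"z":0,"wx":0,"wy":0,"wz":0},{"x":0,"y":0,"z":0,"wx":0,"wy":0,"wz":0}]' 0.02 20
```

```text
time: 3.72
position: [0.5285, -0.1873, 0.0449]
tool_rot: [-0.001, 3.14, -0.0]
ft_force: [0.4, -1.6, -0.2]
grip_width: 0.997
grip_force: 0.0
time: 4.55
position: [0.5271, -0.1874, 0.0433]
tool_rot: [-0.0, -3.142, -0.001]
ft_force: [-0.6, 0.3, 0.2]
grip_width: 0.421
grip_force: 19.8
```

```bash

python3 -m handwheel '[{"x":0,"y":0,"z":-0.03,"wx":0,"wy":0,"wz":0},{"x":0,"y":0,"z":-0.06,"wx":0,"wy":0,"wz":0},{"x":0.01,"y":0.0,"z":-0.1,"wx":0,"wy":0,"wz":0},{"x":0.02,"y":0.01,"z":-0.14,"wx":0,"wy":0,"wz":0},{"x":0.02,"y":0.04,"z":-0.155,"wx":0,"wy":0,"wz":0},{"x":0.03,"y":0.08,"z":-0.155,"wx":0,"wy":0,"wz":0},{"x":0.04,"y":0.12,"z":-0.155,"wx":0,"wy":0,"wz":0},{"x":0.045,"y":0.16,"z":-0.155,"wx":0,"wy":0,"wz":0},{"x":0.05,"y":0.2,"z":-0.155,"wx":0,"wy":0,"wz":0},{"x":0.055,"y":0.24,"z":-0.155,"wx":0,"wy":0,"wz":0}]' && python3 -m handwheel '[{"x":0.01,"y":0.04,"z":0,"wx":0,"wy":0,"wz":0},{"x":0.017,"y":0.08,"z":0.01,"wx":0,"wy":0,"wz":0},{"x":0.017,"y":0.12,"z":0.02,"wx":0,"wy":0,"wz":0},{"x":0.017,"y":0.135,"z":0.03,"wx":0,"wy":0,"wz":0},{"x":0.017,"y":0.135,"z":0.04,"wx":0,"wy":0,"wz":0},{"x":0.017,"y":0.135,"z":0.06,"wx":0,"wy":0,"wz":0},{"x":0.017,"y":0.135,"z":0.06,"wx":0,"wy":0,"wz":0}]'
python3 - <<'E'
from h import *
go((.4555,.188,.052))
snap('side','s1'); a=cv2.imread('pics/s1.png')
cv2.imwrite('pics/s1b.png',cv2.resize(a[150:350,200:420],None,fx=2.5,fy=2.5,interpolation=cv2.INTER_CUBIC))
E
```

```text
time: 5.38
position: [0.4713, 0.0539, 0.1983]
tool_rot: [0.001, 3.141, 0.001]
ft_force: [0.4, 0.2, -1.9]
grip_width: 0.427
grip_force: 19.7
time: 5.97
position: [0.4529, 0.185, 0.1345]
tool_rot: [-0.002, -3.136, 0.007]
ft_force: [-0.9, -0.3, -1.6]
grip_width: 0.426
grip_force: 19.7
at [0.4529 0.185  0.1345] shift [-0.0031  0.0033  0.0824] turn [-0.25 -0.34 -0.06] t 5.97 q [-0.65  0.05  0.21  1.95 -0.01  1.15  1.14] F [-0.9 -0.3 -1.6]
```

View pics/s1b.png

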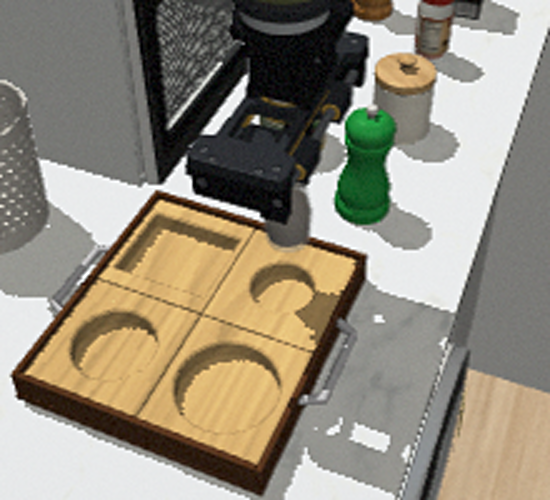

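The salt hangs upright in the fingers at (288,230) over the small well. Lowering and releasing.

```bash

python3 -m handwheel '[{"x":-0.002,"y":0.003,"z":0.03,"wx":0,"wy":0,"wz":0},{"x":-0.002,"y":0.003,"z":0.055,"wx":0,"wy":0,"wz":0},{"x":-0.002,"y":0.003,"z":0.07,"wx":0,"wy":0,"wz":0},{"x":-0.002,"y":0.003,"z":0.078,"wx":0,"wy":0,"wz":0},{"x":-0.002,"y":0.003,"z":0.081,"wx":0,"wy":0,"wz":0},{"x":-0.002,"y":0.003,"z":0.081,"wx":0,"wy":0,"wz":0}]' && python3 -c "from h import *; go((.4555,.188,.052))"
```

```text
time: 6.52
position: [0.4577, 0.1898, 0.0577]
tool_rot: [0.002, 3.141, 0.0]
ft_force: [0.2, 0.5, -0.8]
grip_width: 0.42
grip_force: 19.7
at [0.4577 0.1898 0.0577] shift [ 0.0022 -0.0018  0.0057] turn [ 0.    0.02 -0.09] t 6.52 q [-0.64  0.14  0.21  2.02 -0.04  0.98  1.15] F [ 0.2  0.5 -0.8]
```

```bash

python3 -m handwheel '[{"x":0,"y":0,"z":0.002,"wx":0,"wy":0,"wz":0},{"x":0,"y":0,"z":0.004,"wx":0,"wy":0,"wz":0},{"x":0,"y":0,"z":0.004,"wx":0,"wy":0,"wz":0}]'; python3 -m handwheel '[{"x":0,"y":0,"z":0.001,"wx":0,"wy":0,"wz":0},{"x":0,"y":0,"z":0.002,"wx":0,"wy":0,"wz":0},{"x":0,"y":0,"z":0.002,"wx":0,"wy":0,"wz":0}]'
```

```text
time: 6.77
position: [0.4577, 0.1905, 0.054]
tool_rot: [0.001, 3.14, 0.001]
ft_force: [-0.2, 0.2, -0.9]
grip_width: 0.42
grip_force: 19.7
time: 7.02
position: [0.4584, 0.1908, 0.0532]
tool_rot: [0.0, 3.139, 0.002]
ft_force: [-2.5, -1.5, 7.6]
grip_width: 0.422
grip_force: 20.2
```

Contact at the expected floor height, so I'm releasing, lifting and heading to the sugar tin.

```bash

python3 -m handwheel '[{"x":0,"y":0,"z":0,"wx":0,"wy":0,"wz":0},{"x":0,"y":0,"z":0,"wx":0,"wy":0,"wz":0},{"x":0,"y":0,"z":0,"wx":0,"wy":0,"wz":0},{"x":0,"y":0,"z":0,"wx":0,"wy":0,"wz":0},{"x":0,"y":0,"z":0,"wx":0,"wy":0,"wz":0},{"x":0,"y":0,"z":-0.03,"wx":0,"wy":0,"wz":0},{"x":0,"y":0,"z":-0.07,"wx":0,"wy":0,"wz":0},{"x":0,"y":0,"z":-0.11,"wx":0,"wy":0,"wz":0},{"x":0.005,"y":-0.02,"z":-0.13,"wx":0,"wy":0,"wz":0},{"x":0.01,"y":-0.06,"z":-0.13,"wx":0,"wy":0,"wz":0}]' 0.087 && python3 -m handwheel '[{"x":0.01,"y":-0.04,"z":0,"wx":0,"wy":0,"wz":0},{"x":0.02,"y":-0.08,"z":0,"wx":0,"wy":0,"wz":0},{"x":0.02,"y":-0.12,"z":0,"wx":0,"wy":0,"wz":0},{"x":0.02,"y":-0.16,"z":0,"wx":0,"wy":0,"wz":0},{"x":0.02,"y":-0.2,"z":0,"wx":0,"wy":0,"wz":0},{"x":0.02,"y":-0.238,"z":0.01,"wx":0,"wy":0,"wz":0},{"x":0.02,"y":-0.238,"z":0.02,"wx":0,"wy":0,"wz":0},{"x":0.02,"y":-0.238,"z":0.02,"wx":0,"wy":0,"wz":0}]'
python3 - <<'E'
from h import *
go((.4285,-.107,.044)); snap('wrist','w4')
a=cv2.imread('pics/w4.png')
print(np.round(proj('w4',(.4285,-.107,.1))),np.round(proj('w4',(.4285,-.107,.083))))
cv2.imwrite('pics/w4b.png',cv2.resize(a[100:330,180:460],None,fx=2,fy=2,interpolation=cv2.INTER_CUBIC))
E
```

```text
time: 7.85
position: [0.4501, 0.1354, 0.1868]
tool_rot: [-0.012, 3.132, 0.009]
ft_force: [1.9, -0.3, 0.1]
grip_width: 0.984
grip_force: 0.0
time: 8.52
position: [0.4255, -0.1094, 0.1597]
tool_rot: [-0.009, -3.139, -0.001]
ft_force: [-0.7, 1.6, -0.3]
grip_width: 1.0
grip_force: 0.0
at [ 0.4255 -0.1094  0.1597] shift [-0.0034  0.0024  0.1157] turn [ 0.03 -0.16 -0.32] t 8.52 q [-0.39 -0.12  0.55  2.04  0.07  1.21  1.7 ] F [-0.7  1.6 -0.3]
[321. 220.] [321. 214.]
```

View pics/w4b.png

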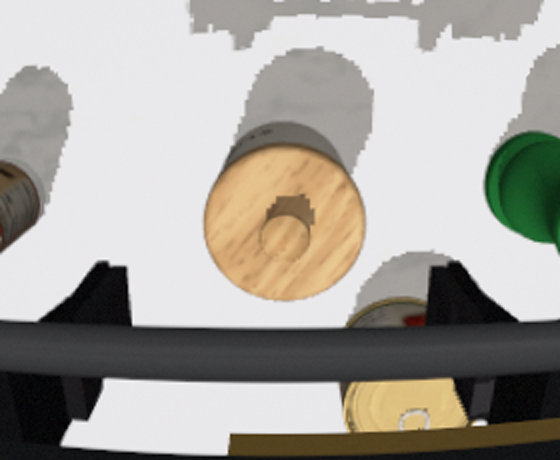

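The sugar knob is at pixel (322.5,220) against the predicted (321,220). Descending to grip the tin's body.

```bash

python3 -m handwheel '[{"x":-0.003,"y":0.003,"z":0.03,"wx":0,"wy":0,"wz":0},{"x":-0.003,"y":0.003,"z":0.06,"wx":0,"wy":0,"wz":0},{"x":-0.003,"y":0.003,"z":0.09,"wx":0,"wy":0,"wz":0},{"x":-0.003,"y":0.003,"z":0.114,"wx":0,"wy":0,"wz":0},{"x":-0.003,"y":0.003,"z":0.114,"wx":0,"wy":0,"wz":0},{"x":-0.003,"y":0.003,"z":0.114,"wx":0,"wy":0,"wz":0}]' && python3 -m handwheel '[{"x":0,"y":0,"z":0,"wx":0,"wy":0,"wz":0},{"x":0,"y":0,"z":0,"wx":0,"wy":0,"wz":0},{"x":0,"y":0,"z":0,"wx":0,"wy":0,"wz":0},{"x":0,"y":0,"z":0,"wx":0,"wy":0,"wz":0},{"x":0,"y":0,"z":0,"wx":0,"wy":0,"wz":0},{"x":0,"y":0,"z":0,"wx":0,"wy":0,"wz":0},{"x":0,"y":0,"z":0,"wx":0,"wy":0,"wz":0},{"x":0,"y":0,"z":0,"wx":0,"wy":0,"wz":0}]' 0.05 25; python3 -m handwheel '[{"x":0,"y":0,"z":-0.03,"wx":0,"wy":0,"wz":0},{"x":0,"y":0,"z":-0.06,"wx":0,"wy":0,"wz":0},{"x":0.0,"y":0.0,"z":-0.1,"wx":0,"wy":0,"wz":0},{"x":0,"y":0,"z":-0.14,"wx":0,"wy":0,"wz":0},{"x":0,"y":0,"z":-0.155,"wx":0,"wy":0,"wz":0},{"x":0,"y":0,"z":-0.155,"wx":0,"wy":0,"wz":0}]'; python3 -c "from h import *; go((.457,.301,.12))"
```

```text
time: 9.07
position: [0.4295, -0.1032, 0.0469]
tool_rot: [0.003, -3.139, 0.0]
ft_force: [0.1, 0.6, -0.2]
grip_width: 1.0
grip_force: 0.0
time: 9.73
position: [0.4312, -0.1049, 0.0484]
tool_rot: [0.001, 3.139, 0.0]
ft_force: [-0.5, -1.6, 6.4]
grip_width: 0.75
grip_force: 24.8
time: 10.23
position: [0.4325, -0.1049, 0.2064]
tool_rot: [0.001, 3.134, 0.001]
ft_force: [0.3, -0.7, -2.0]
grip_width: 0.745
grip_force: 24.9
at [ 0.4325 -0.1049  0.2064] shift [-0.0236  0.4058  0.0869] turn [ 0.05  0.45 -0.02] t 10.23 q [-0.41 -0.16  0.54  1.97  0.08  1.3   1.67] F [ 0.3 -0.7 -2. ]
```

Tin lifted (about 2.3 N, opening 65 mm). Carrying it to the large well.

```bash

python3 -m handwheel '[{"x":0,"y":0.04,"z":0,"wx":0,"wy":0,"wz":0},{"x":0,"y":0.08,"z":0,"wx":0,"wy":0,"wz":0},{"x":0,"y":0.12,"z":0,"wx":0,"wy":0,"wz":0},{"x":-0.01,"y":0.16,"z":0,"wx":0,"wy":0,"wz":0},{"x":-0.015,"y":0.2,"z":0,"wx":0,"wy":0,"wz":0},{"x":-0.02,"y":0.24,"z":0,"wx":0,"wy":0,"wz":0},{"x":-0.024,"y":0.28,"z":0,"wx":0,"wy":0,"wz":0},{"x":-0.024,"y":0.32,"z":0,"wx":0,"wy":0,"wz":0},{"x":-0.024,"y":0.36,"z":0.01,"wx":0,"wy":0,"wz":0},{"x":-0.024,"y":0.395,"z":0.02,"wx":0,"wy":0,"wz":0}]' && python3 -m handwheel '[{"x":0,"y":0.011,"z":0.03,"wx":0,"wy":0,"wz":0},{"x":0,"y":0.011,"z":0.06,"wx":0,"wy":0,"wz":0},{"x":0,"y":0.011,"z":0.065,"wx":0,"wy":0,"wz":0},{"x":0,"y":0.011,"z":0.065,"wx":0,"wy":0,"wz":0},{"x":0,"y":0.011,"z":0.065,"wx":0,"wy":0,"wz":0}]'
python3 - <<'E'
from h import *
go((.457,.301,.058))
E
```

```text
time: 11.07
position: [0.4529, 0.2928, 0.1803]
tool_rot: [0.001, -3.14, 0.0]
ft_force: [0.3, -0.7, -2.6]
grip_width: 0.744
grip_force: 24.9
time: 11.48
position: [0.4543, 0.3003, 0.1172]
tool_rot: [-0.003, -3.141, 0.002]
ft_force: [0.2, 0.9, -1.3]
grip_width: 0.754
grip_force: 24.9
at [0.4543 0.3003 0.1172] shift [-0.0027  0.0008  0.0592] turn [-0.05 -0.05 -0.11] t 11.48 q [-0.75  0.18  0.13  1.85 -0.02  1.12  0.96] F [ 0.2  0.9 -1.3]
```

```bash

python3 -m handwheel '[{"x":-0.003,"y":0.001,"z":0.025,"wx":0,"wy":0,"wz":0},{"x":-0.003,"y":0.001,"z":0.042,"wx":0,"wy":0,"wz":0},{"x":-0.003,"y":0.001,"z":0.05,"wx":0,"wy":0,"wz":0},{"x":-0.003,"y":0.001,"z":0.055,"wx":0,"wy":0,"wz":0},{"x":-0.003,"y":0.001,"z":0.055,"wx":0,"wy":0,"wz":0}]'; python3 -m handwheel '[{"x":0,"y":0,"z":0.002,"wx":0,"wy":0,"wz":0},{"x":0,"y":0,"z":0.003,"wx":0,"wy":0,"wz":0},{"x":0,"y":0,"z":0.003,"wx":0,"wy":0,"wz":0}]'
```

```text
time: 11.9
position: [0.4576, 0.3021, 0.0628]
tool_rot: [0.002, 3.141, 0.001]
ft_force: [-0.3, 0.4, -2.1]
grip_width: 0.751
grip_force: 24.9
time: 12.15
position: [0.4577, 0.3027, 0.0602]
tool_rot: [0.001, 3.14, 0.002]
ft_force: [-0.8, 0.1, -2.3]
grip_width: 0.751
grip_force: 24.9
```

```bash

python3 -m handwheel '[{"x":0,"y":0,"z":0.001,"wx":0,"wy":0,"wz":0},{"x":0,"y":0,"z":0.002,"wx":0,"wy":0,"wz":0},{"x":0,"y":0,"z":0.002,"wx":0,"wy":0,"wz":0}]'; python3 -m handwheel '[{"x":0,"y":0,"z":0.001,"wx":0,"wy":0,"wz":0},{"x":0,"y":0,"z":0.001,"wx":0,"wy":0,"wz":0}]'
```

```text
time: 12.4
position: [0.4577, 0.3027, 0.0585]
tool_rot: [0.001, 3.141, 0.001]
ft_force: [-0.4, -0.8, 5.1]
grip_width: 0.747
grip_force: 24.9
time: 12.57
position: [0.4579, 0.3027, 0.0584]
tool_rot: [0.001, 3.141, 0.002]
ft_force: [-3.2, -2.8, 11.5]
grip_width: 0.749
grip_force: 24.8
```

Tin on the floor of its well. Releasing and heading to the pepper mill.

```bash

python3 -m handwheel '[{"x":0,"y":0,"z":0,"wx":0,"wy":0,"wz":0},{"x":0,"y":0,"z":0,"wx":0,"wy":0,"wz":0},{"x":0,"y":0,"z":0,"wx":0,"wy":0,"wz":0},{"x":0,"y":0,"z":-0.03,"wx":0,"wy":0,"wz":0},{"x":0,"y":0,"z":-0.07,"wx":0,"wy":0,"wz":0},{"x":0,"y":0,"z":-0.11,"wx":0,"wy":0,"wz":0},{"x":0,"y":-0.02,"z":-0.145,"wx":0,"wy":0,"wz":0},{"x":0,"y":-0.06,"z":-0.145,"wx":0,"wy":0,"wz":0},{"x":0,"y":-0.1,"z":-0.145,"wx":0,"wy":0,"wz":0},{"x":0,"y":-0.14,"z":-0.145,"wx":0,"wy":0,"wz":0}]' 0.087 && python3 -m handwheel '[{"x":0,"y":-0.04,"z":0,"wx":0,"wy":0,"wz":0},{"x":0,"y":-0.08,"z":0,"wx":0,"wy":0,"wz":0},{"x":0,"y":-0.12,"z":0,"wx":0,"wy":0,"wz":0},{"x":-0.01,"y":-0.16,"z":0,"wx":0,"wy":0,"wz":0},{"x":-0.02,"y":-0.2,"z":0,"wx":0,"wy":0,"wz":0},{"x":-0.03,"y":-0.24,"z":0,"wx":0,"wy":0,"wz":0},{"x":-0.04,"y":-0.28,"z":0,"wx":0,"wy":0,"wz":0},{"x":-0.05,"y":-0.32,"z":0,"wx":0,"wy":0,"wz":0},{"x":-0.06,"y":-0.36,"z":0,"wx":0,"wy":0,"wz":0},{"x":-0.07,"y":-0.4,"z":0,"wx":0,"wy":0,"wz":0}]'; python3 -c "from h import *; go((.5335,-.333,.2))"
```

```text
time: 13.4
position: [0.4574, 0.1613, 0.202]
tool_rot: [-0.002, 3.14, 0.001]
ft_force: [1.2, -0.5, 0.2]
grip_width: 0.997
grip_force: 0.0
time: 14.23
position: [0.5274, -0.2395, 0.2014]
tool_rot: [-0.0, 3.141, 0.0]
ft_force: [1.0, 0.1, 0.3]
grip_width: 0.998
grip_force: 0.0
at [ 0.5274 -0.2395  0.2014] shift [-0.0061 -0.0936  0.0014] turn [0.   0.05 0.01] t 14.23 q [-0.2   0.2   0.66  1.68 -0.13  1.3   2.06] F [1.  0.1 0.3]
```

```bash

python3 -m handwheel '[{"x":-0.006,"y":-0.04,"z":0,"wx":0,"wy":0,"wz":0},{"x":-0.006,"y":-0.08,"z":0,"wx":0,"wy":0,"wz":0},{"x":-0.006,"y":-0.094,"z":0,"wx":0,"wy":0,"wz":0},{"x":-0.006,"y":-0.094,"z":0,"wx":0,"wy":0,"wz":0},{"x":-0.006,"y":-0.094,"z":0,"wx":0,"wy":0,"wz":0}]'
python3 - <<'E'
from h import *
go((.5335,-.333,.087)); snap('wrist','w5')
a=cv2.imread('pics/w5.png')
print(np.round(proj('w5',(.5335,-.333,.129))),np.round(proj('w5',(.436,-.391,.112))))
cv2.imwrite('pics/w5b.png',cv2.resize(a[60:330,100:440],None,fx=2,fy=2,interpolation=cv2.INTER_CUBIC))
E
```

```text
time: 14.65
position: [0.5325, -0.3325, 0.2006]
tool_rot: [-0.004, -3.141, -0.0]
ft_force: [0.3, 1.5, -0.2]
grip_width: 0.999
grip_force: 0.0
at [ 0.5325 -0.3325  0.2006] shift [-0.0011 -0.0005  0.1136] turn [ 0.   -0.06 -0.15] t 14.65 q [-0.04  0.33  0.7   1.56 -0.22  1.33  2.25] F [ 0.3  1.5 -0.2]
[317. 213.] [246.  92.]
```

View pics/w5b.png

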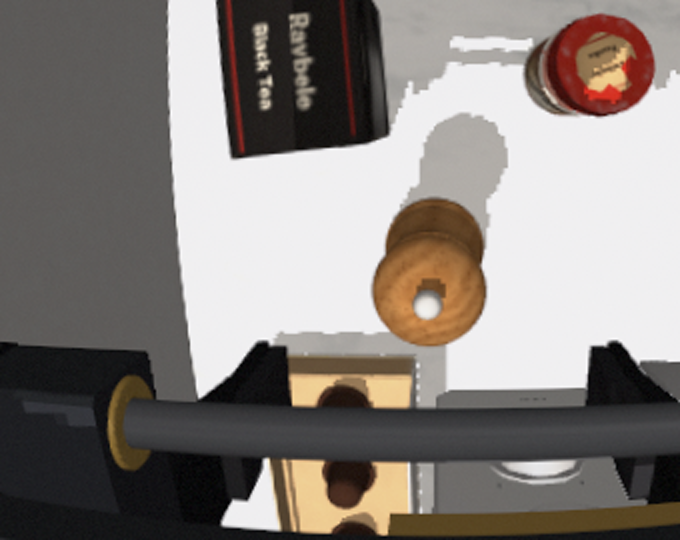

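The mill's knob is at pixel (313.5,213), about 2 mm further right (−y) than assumed. Descending to grip the head.

```bash
python3 - <<'E'
from h import *
C=lambda u,v:(100+u/2,60+v/2)
for p in [(232,158),(362,139),(219,1),(351,2)]: print(at('w5',*C(*p),.112)[:2].round(4))
print(at('w5',*C(388,135),0)[:2].round(4), at('w5',*C(427,306),.129)[:2].round(4))
E
python3 -m handwheel '[{"x":-0.001,"y":-0.002,"z":0.03,"wx":0,"wy":0,"wz":0},{"x":-0.001,"y":-0.002,"z":0.06,"wx":0,"wy":0,"wz":0},{"x":-0.001,"y":-0.002,"z":0.09,"wx":0,"wy":0,"wz":0},{"x":-0.001,"y":-0.002,"z":0.113,"wx":0,"wy":0,"wz":0},{"x":-0.001,"y":-0.002,"z":0.113,"wx":0,"wy":0,"wz":0},{"x":-0.001,"y":-0.002,"z":0.113,"wx":0,"wy":0,"wz":0}]' && python3 -m handwheel '[{"x":0,"y":0,"z":0,"wx":0,"wy":0,"wz":0},{"x":0,"y":0,"z":0,"wx":0,"wy":0,"wz":0},{"x":0,"y":0,"z":0,"wx":0,"wy":0,"wz":0},{"x":0,"y":0,"z":0,"wx":0,"wy":0,"wz":0},{"x":0,"y":0,"z":0,"wx":0,"wy":0,"wz":0},{"x":0,"y":0,"z":0,"wx":0,"wy":0,"wz":0},{"x":0,"y":0,"z":0,"wx":0,"wy":0,"wz":0},{"x":0,"y":0,"z":0,"wx":0,"wy":0,"wz":0},{"x":0,"y":0,"z":0,"wx":0,"wy":0,"wz":0},{"x":0,"y":0,"z":0,"wx":0,"wy":0,"wz":0}]' 0.03 25; python3 -m handwheel '[{"x":0,"y":0,"z":-0.03,"wx":0,"wy":0,"wz":0},{"x":0,"y":0,"z":-0.06,"wx":0,"wy":0,"wz":0},{"x":0.0,"y":0.0,"z":-0.1,"wx":0,"wy":0,"wz":0},{"x":0,"y":0,"z":-0.14,"wx":0,"wy":0,"wz":0},{"x":0,"y":0,"z":-0.17,"wx":0,"wy":0,"wz":0},{"x":0,"y":0,"z":-0.17,"wx":0,"wy":0,"wz":0}]'; python3 -c "from h import *; go((.561,.298,.2))"
```

```text
[ 0.4742 -0.4178]
[ 0.4682 -0.3622]
[ 0.4069 -0.4224]
[ 0.4116 -0.3663]
[ 0.4704 -0.3605] [ 0.5335 -0.3359]
time: 15.2
position: [0.5341, -0.3312, 0.0876]
tool_rot: [0.004, -3.14, -0.003]
ft_force: [0.7, 0.4, 0.2]
grip_width: 1.003
grip_force: 0.0
time: 16.03
position: [0.5342, -0.3341, 0.0886]
tool_rot: [0.001, 3.141, -0.001]
ft_force: [0.7, -0.9, 1.7]
grip_width: 0.545
grip_force: 25.0
time: 16.53
position: [0.5363, -0.3357, 0.2654]
tool_rot: [0.001, 3.132, -0.007]
ft_force: [0.5, -0.1, -0.8]
grip_width: 0.545
grip_force: 25.0
at [ 0.5363 -0.3357  0.2654] shift [-0.0238  0.634   0.0629] turn [-0.25  0.56 -0.03] t 16.53 q [-0.05  0.3   0.72  1.47 -0.2   1.44  2.24] F [ 0.5 -0.1 -0.8]
```

```bash

python3 -m handwheel '[{"x":0.02,"y":0.04,"z":0,"wx":0,"wy":0,"wz":0},{"x":0.02,"y":0.08,"z":0,"wx":0,"wy":0,"wz":0},{"x":0.02,"y":0.12,"z":0,"wx":0,"wy":0,"wz":0},{"x":0.02,"y":0.16,"z":0,"wx":0,"wy":0,"wz":0},{"x":0.02,"y":0.2,"z":0,"wx":0,"wy":0,"wz":0},{"x":0.02,"y":0.24,"z":0,"wx":0,"wy":0,"wz":0},{"x":0.02,"y":0.28,"z":0,"wx":0,"wy":0,"wz":0},{"x":0.02,"y":0.32,"z":0,"wx":0,"wy":0,"wz":0},{"x":0.02,"y":0.36,"z":0,"wx":0,"wy":0,"wz":0},{"x":0.02,"y":0.4,"z":0,"wx":0,"wy":0,"wz":0}]' && python3 -m handwheel '[{"x":0,"y":0.04,"z":0,"wx":0,"wy":0,"wz":0},{"x":0,"y":0.08,"z":0,"wx":0,"wy":0,"wz":0},{"x":-0.01,"y":0.12,"z":0,"wx":0,"wy":0,"wz":0},{"x":-0.02,"y":0.16,"z":0,"wx":0,"wy":0,"wz":0},{"x":-0.03,"y":0.2,"z":0,"wx":0,"wy":0,"wz":0},{"x":-0.044,"y":0.234,"z":0.02,"wx":0,"wy":0,"wz":0},{"x":-0.044,"y":0.234,"z":0.06,"wx":0,"wy":0,"wz":0},{"x":-0.044,"y":0.234,"z":0.1,"wx":0,"wy":0,"wz":0},{"x":-0.044,"y":0.234,"z":0.12,"wx":0,"wy":0,"wz":0},{"x":-0.044,"y":0.234,"z":0.12,"wx":0,"wy":0,"wz":0}]'; python3 - <<'E'
from h import *
go((.561,.298,.099))
snap('side','s2'); a=cv2.imread('pics/s2.png')
cv2.imwrite('pics/s2b.png',cv2.resize(a[150:350,190:420],None,fx=2.5,fy=2.5,interpolation=cv2.INTER_CUBIC))
E
```

```text
time: 17.37
position: [0.5131, 0.0683, 0.2575]
tool_rot: [-0.0, -3.14, -0.0]
ft_force: [0.4, 0.4, -1.7]
grip_width: 0.543
grip_force: 25.0
time: 18.2
position: [0.5536, 0.2981, 0.1305]
tool_rot: [0.0, -3.13, 0.011]
ft_force: [-1.0, -1.3, -2.1]
grip_width: 0.544
grip_force: 25.0
at [0.5536 0.2981 0.1305] shift [-0.0078  0.0001  0.0314] turn [-0.42 -0.66  0.  ] t 18.2 q [-0.74  0.35  0.25  1.62 -0.09  1.2   1.1 ] F [-1.  -1.3 -2.1]
```

View pics/s2b.png

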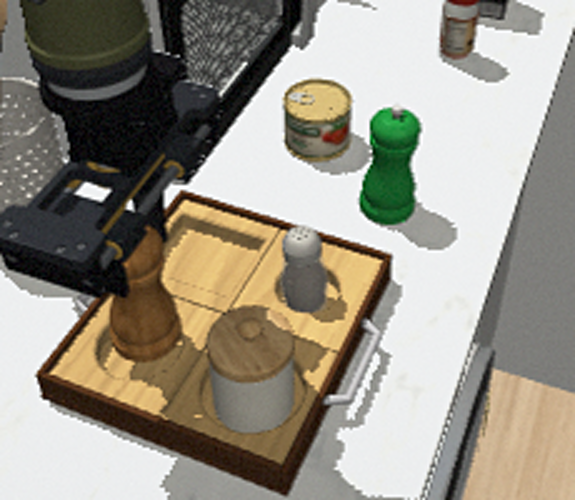

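Salt and sugar stand in their wells. The mill hangs above the medium well with its base centre at about (147,343) in the crop. I'll check its lateral position before lowering.

```bash
python3 -c "
from h import *
for v in (340,346): print(at('s2',190+147/2.5,150+v/2.5,.0425).round(4))
go((.561,.298,.099))"
```

```text
[0.5512 0.3016 0.0425]
[0.5482 0.3069 0.0425]
at [0.5557 0.2991 0.1344] shift [-0.0056 -0.0009  0.0353] turn [-0.24 -0.39 -0.02] t 18.25 q [-0.74  0.34  0.25  1.61 -0.09  1.2   1.1 ] F [ 0.7 -0.8 -0.6]
```

```bash

python3 -m handwheel '[{"x":-0.008,"y":-0.002,"z":0,"wx":0,"wy":0,"wz":0},{"x":-0.008,"y":-0.002,"z":0.01,"wx":0,"wy":0,"wz":0},{"x":-0.008,"y":-0.002,"z":0.02,"wx":0,"wy":0,"wz":0},{"x":-0.008,"y":-0.002,"z":0.026,"wx":0,"wy":0,"wz":0},{"x":-0.008,"y":-0.002,"z":0.029,"wx":0,"wy":0,"wz":0},{"x":-0.008,"y":-0.002,"z":0.029,"wx":0,"wy":0,"wz":0}]'; python3 -m handwheel '[{"x":0,"y":0,"z":0.001,"wx":0,"wy":0,"wz":0},{"x":0,"y":0,"z":0.002,"wx":0,"wy":0,"wz":0},{"x":0,"y":0,"z":0.002,"wx":0,"wy":0,"wz":0}]'
```

```text
time: 18.75
position: [0.5656, 0.2981, 0.1084]
tool_rot: [-0.0, -3.14, 0.001]
ft_force: [-0.3, 0.5, -1.3]
grip_width: 0.543
grip_force: 25.0
time: 19.0
position: [0.5663, 0.2985, 0.1075]
tool_rot: [0.0, 3.141, 0.0]
ft_force: [0.1, -0.5, -1.4]
grip_width: 0.544
grip_force: 25.0
```

```bash

python3 -m handwheel '[{"x":0.002,"y":0,"z":0.003,"wx":0,"wy":0,"wz":0},{"x":0.002,"y":0,"z":0.006,"wx":0,"wy":0,"wz":0},{"x":0.002,"y":0,"z":0.006,"wx":0,"wy":0,"wz":0}]'; python3 -m handwheel '[{"x":0,"y":0,"z":0.001,"wx":0,"wy":0,"wz":0},{"x":0,"y":0,"z":0.002,"wx":0,"wy":0,"wz":0},{"x":0,"y":0,"z":0.002,"wx":0,"wy":0,"wz":0}]'
```

```text
time: 19.25
position: [0.5636, 0.2982, 0.1006]
tool_rot: [-0.0, -3.141, 0.001]
ft_force: [0.9, -0.2, -2.3]
grip_width: 0.548
grip_force: 25.0
time: 19.5
position: [0.5642, 0.2982, 0.0991]
tool_rot: [-0.001, -3.141, 0.0]
ft_force: [0.6, 0.8, -1.4]
grip_width: 0.546
grip_force: 25.0
```

```bash

python3 -m handwheel '[{"x":0,"y":0,"z":0.001,"wx":0,"wy":0,"wz":0},{"x":0,"y":0,"z":0.001,"wx":0,"wy":0,"wz":0},{"x":0,"y":0,"z":0.001,"wx":0,"wy":0,"wz":0}]'
```

```text
time: 19.75
position: [0.5645, 0.2983, 0.0987]
tool_rot: [0.001, 3.141, 0.0]
ft_force: [0.1, -0.3, -0.2]
grip_width: 0.544
grip_force: 25.0
```

```bash

python3 -m handwheel '[{"x":0,"y":0,"z":0.001,"wx":0,"wy":0,"wz":0},{"x":0,"y":0,"z":0.001,"wx":0,"wy":0,"wz":0}]' &&
python3 -m handwheel '[{"x":0,"y":0,"z":0,"wx":0,"wy":0,"wz":0},{"x":0,"y":0,"z":0,"wx":0,"wy":0,"wz":0},{"x":0,"y":0,"z":0,"wx":0,"wy":0,"wz":0},{"x":0,"y":0,"z":0,"wx":0,"wy":0,"wz":0},{"x":0,"y":0,"z":-0.02,"wx":0,"wy":0,"wz":0},{"x":0,"y":0,"z":-0.06,"wx":0,"wy":0,"wz":0},{"x":0,"y":0,"z":-0.1,"wx":0,"wy":0,"wz":0},{"x":0,"y":0,"z":-0.14,"wx":0,"wy":0,"wz":0},{"x":0.02,"y":-0.02,"z":-0.16,"wx":0,"wy":0,"wz":0},{"x":0.05,"y":-0.04,"z":-0.16,"wx":0,"wy":0,"wz":0}]' 0.087 && python3 -m handwheel '[{"x":0,"y":-0.04,"z":0,"wx":0,"wy":0,"wz":6},{"x":0,"y":-0.08,"z":0,"wx":0,"wy":0,"wz":12},{"x":0,"y":-0.12,"z":0,"wx":0,"wy":0,"wz":18},{"x":0.01,"y":-0.16,"z":0,"wx":0,"wy":0,"wz":24},{"x":0.01,"y":-0.2,"z":0,"wx":0,"wy":0,"wz":30},{"x":0.01,"y":-0.24,"z":0,"wx":0,"wy":0,"wz":36},{"x":0.01,"y":-0.28,"z":0,"wx":0,"wy":0,"wz":42},{"x":0.01,"y":-0.32,"z":0,"wx":0,"wy":0,"wz":48},{"x":0.01,"y":-0.36,"z":0,"wx":0,"wy":0,"wz":54},{"x":0.01,"y":-0.4,"z":0,"wx":0,"wy":0,"wz":60}]'; python3 -c "from h import *; go((.436,-.37,.2),np.radians(-87))"
```

```text
time: 19.92
position: [0.5653, 0.2983, 0.0985]
tool_rot: [0.001, 3.14, 0.001]
ft_force: [-0.6, -1.3, 4.1]
grip_width: 0.542
grip_force: 25.0
time: 20.75
position: [0.5176, 0.2594, 0.2626]
tool_rot: [0.001, 3.133, 0.006]
ft_force: [0.4, -0.5, 0.1]
grip_width: 0.995
grip_force: 0.0
time: 21.58
position: [0.5036, -0.1433, 0.2573]
tool_rot: [1.578, 2.717, 0.001]
ft_force: [1.1, -0.4, 0.3]
grip_width: 1.0
grip_force: 0.0
at [ 0.5036 -0.1433  0.2573] shift [-0.1634 -0.1711  0.0571] turn [ 0.04 -0.03 26.71] t 21.58 q [-0.38  0.02  0.63  1.73 -0.02  1.39  0.76] F [ 1.1 -0.4  0.3]
```

```bash

python3 -m handwheel '[{"x":-0.03,"y":-0.028,"z":0,"wx":0,"wy":0,"wz":6},{"x":-0.058,"y":-0.056,"z":0,"wx":0,"wy":0,"wz":12},{"x":-0.087,"y":-0.085,"z":0.01,"wx":0,"wy":0,"wz":18},{"x":-0.115,"y":-0.114,"z":0.02,"wx":0,"wy":0,"wz":24},{"x":-0.143,"y":-0.142,"z":0.03,"wx":0,"wy":0,"wz":26.7},{"x":-0.17,"y":-0.17,"z":0.037,"wx":0,"wy":0,"wz":26.7},{"x":-0.182,"y":-0.182,"z":0.037,"wx":0,"wy":0,"wz":26.7},{"x":-0.182,"y":-0.182,"z":0.037,"wx":0,"wy":0,"wz":26.7},{"x":-0.182,"y":-0.182,"z":0.037,"wx":0,"wy":0,"wz":26.7}]'
python3 - <<'E'
from h import *
go((.436,-.391,.07),np.radians(-87)); snap('wrist','w6')
a=cv2.imread('pics/w6.png')
print(np.round(proj('w6',(.436,-.391,.112))))
cv2.imwrite('pics/w6b.png',cv2.resize(a[100:330,190:450],None,fx=2.5,fy=2.5,interpolation=cv2.INTER_CUBIC))
E
```

```text
time: 22.33
position: [0.4366, -0.3909, 0.2198]
tool_rot: [-2.159, -2.28, 0.001]
ft_force: [0.5, 0.6, -0.4]
grip_width: 1.002
grip_force: 0.0
at [ 0.4366 -0.3909  0.2198] shift [-1.000e-04 -4.000e-04  1.498e-01] turn [-0.05 -0.02  0.12] t 22.33 q [-0.04  0.24  0.86  1.65 -0.19  1.34  0.9 ] F [ 0.5  0.6 -0.4]
[319. 200.]
```

View pics/w6b.png

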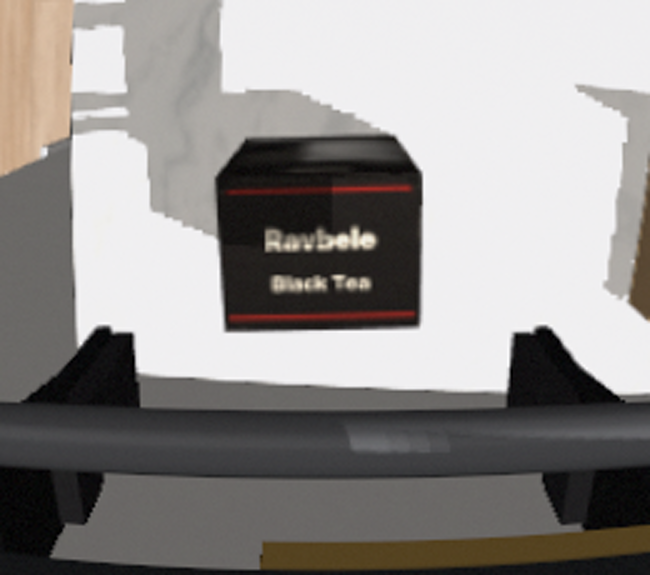

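The tea top face has corners at crop pixels (218,180), (422,174), (419,326) and (226,330).

```bash
python3 - <<'E'
from h import *
P=np.array([at('w6',190+u/2.5,100+v/2.5,.112)[:2] for u,v in [(218,180),(422,174),(419,326),(226,330)]])
print(P.round(4),P.mean(0).round(4)); 
for a,b in [(0,1),(3,2)]: d=P[b]-P[a]; print(np.linalg.norm(d).round(4),np.degrees(np.arctan2(d[1],d[0])).round(2))
for a,b in [(3,0),(2,1)]: d=P[b]-P[a]; print(np.linalg.norm(d).round(4),(np.degrees(np.arctan2(d[1],d[0]))-90).round(2))
E
```

```text
[[ 0.3976 -0.3672]
 [ 0.4701 -0.361 ]
 [ 0.4742 -0.4186]
 [ 0.4018 -0.4242]] [ 0.4359 -0.3928]
0.0727 4.9
0.0726 4.48
0.0571 4.14
0.0577 4.05
```

The carton is centred at (0.436,-0.393) with yaw 4.4°. Making a small correction, then a guarded descent.

```bash

python3 -m handwheel '[{"x":-0.002,"y":0,"z":0.04,"wx":0,"wy":0,"wz":-1.4},{"x":-0.002,"y":0,"z":0.08,"wx":0,"wy":0,"wz":-1.4},{"x":-0.002,"y":0,"z":0.09,"wx":0,"wy":0,"wz":-1.4},{"x":-0.002,"y":0,"z":0.1,"wx":0,"wy":0,"wz":-1.4},{"x":-0.002,"y":0,"z":0.109,"wx":0,"wy":0,"wz":-1.4},{"x":-0.002,"y":0,"z":0.112,"wx":0,"wy":0,"wz":-1.4},{"x":-0.002,"y":0,"z":0.112,"wx":0,"wy":0,"wz":-1.4}]'
python3 -c "
from h import *
go((.436,-.3925,.068),np.radians(-85.6))"
```

```text
time: 22.97
position: [0.4382, -0.3923, 0.109]
tool_rot: [2.128, 2.31, 0.001]
ft_force: [-0.3, -0.4, -0.8]
grip_width: 1.0
grip_force: 0.0
at [ 0.4382 -0.3923  0.109 ] shift [-0.     -0.0022  0.041 ] turn [0.05 0.03 0.31] t 22.97 q [ 0.01  0.35  0.82  1.77 -0.28  1.14  0.99] F [-0.3 -0.4 -0.8]
```

No contact below the rim of the carton. Continuing down, gripping and lifting.

```bash

python3 -m handwheel '[{"x":0,"y":-0.001,"z":0.015,"wx":0,"wy":0,"wz":0},{"x":0,"y":-0.001,"z":0.03,"wx":0,"wy":0,"wz":0},{"x":0,"y":-0.001,"z":0.041,"wx":0,"wy":0,"wz":0},{"x":0,"y":-0.001,"z":0.041,"wx":0,"wy":0,"wz":0}]' && python3 -m handwheel '[{"x":0,"y":0,"z":0,"wx":0,"wy":0,"wz":0},{"x":0,"y":0,"z":0,"wx":0,"wy":0,"wz":0},{"x":0,"y":0,"z":0,"wx":0,"wy":0,"wz":0},{"x":0,"y":0,"z":0,"wx":0,"wy":0,"wz":0},{"x":0,"y":0,"z":0,"wx":0,"wy":0,"wz":0},{"x":0,"y":0,"z":0,"wx":0,"wy":0,"wz":0}]' 0.06 25
```

```text
time: 23.3
position: [0.436, -0.3916, 0.0662]
tool_rot: [-2.127, -2.309, 0.0]
ft_force: [0.8, 0.8, -0.1]
grip_width: 0.998
grip_force: 0.0
time: 23.8
position: [0.437, -0.393, 0.0684]
tool_rot: [2.128, 2.309, 0.001]
ft_force: [-1.2, 0.3, 5.8]
grip_width: 0.885
grip_force: 25.0
```

```bash

python3 -m handwheel '[{"x":0,"y":0,"z":-0.03,"wx":0,"wy":0,"wz":0},{"x":0,"y":0,"z":-0.06,"wx":0,"wy":0,"wz":0},{"x":0.0,"y":0.0,"z":-0.1,"wx":0,"wy":0,"wz":0},{"x":0,"y":0,"z":-0.14,"wx":0,"wy":0,"wz":0},{"x":0,"y":0,"z":-0.175,"wx":0,"wy":0,"wz":0},{"x":0,"y":0,"z":-0.175,"wx":0,"wy":0,"wz":0}]'; python3 -c "from h import *; go((.56,.186,.245),np.radians(-91))"
```

```text
time: 24.3
position: [0.4389, -0.3951, 0.2496]
tool_rot: [2.121, 2.302, 0.004]
ft_force: [0.9, -1.2, -1.4]
grip_width: 0.884
grip_force: 25.0
at [ 0.4389 -0.3951  0.2496] shift [0.5694 0.168  0.0024] turn [0.56 0.36 5.67] t 24.3 q [-0.05  0.22  0.87  1.6  -0.18  1.38  0.92] F [ 0.9 -1.2 -1.4]
```

```bash

python3 -m handwheel '[{"x":0.04,"y":0.0,"z":0,"wx":0,"wy":0,"wz":0},{"x":0.08,"y":0,"z":0,"wx":0,"wy":0,"wz":0},{"x":0.12,"y":0,"z":0,"wx":0,"wy":0,"wz":0},{"x":0.16,"y":0,"z":0,"wx":0,"wy":0,"wz":0},{"x":0.2,"y":0.005,"z":0,"wx":0,"wy":0,"wz":0},{"x":0.24,"y":0.01,"z":0,"wx":0,"wy":0,"wz":0},{"x":0.28,"y":0.015,"z":0,"wx":0,"wy":0,"wz":2},{"x":0.32,"y":0.02,"z":0,"wx":0,"wy":0,"wz":4},{"x":0.36,"y":0.025,"z":0,"wx":0,"wy":0,"wz":5.6},{"x":0.4,"y":0.03,"z":0,"wx":0,"wy":0,"wz":5.6}]'; python3 -c "from h import *; go((.56,.186,.2),np.radians(-91))"
```

```text
time: 25.13
position: [0.4329, 0.0108, 0.2418]
tool_rot: [-2.24, -2.202, -0.001]
ft_force: [1.4, 0.5, -1.0]
grip_width: 0.881
grip_force: 25.0
at [0.4329 0.0108 0.2418] shift [0.1773 0.124  0.0419] turn [-0.01 -0.04  0.01] t 25.13 q [-0.51 -0.18  0.37  1.93  0.07  1.38 -0.17] F [ 1.4  0.5 -1. ]
```

```bash

python3 -m handwheel '[{"x":0.035,"y":0.015,"z":0,"wx":0,"wy":0,"wz":0},{"x":0.07,"y":0.03,"z":0,"wx":0,"wy":0,"wz":0},{"x":0.105,"y":0.05,"z":0,"wx":0,"wy":0,"wz":0},{"x":0.14,"y":0.07,"z":0,"wx":0,"wy":0,"wz":0},{"x":0.165,"y":0.1,"z":0,"wx":0,"wy":0,"wz":0},{"x":0.177,"y":0.124,"z":0.02,"wx":0,"wy":0,"wz":0},{"x":0.177,"y":0.124,"z":0.06,"wx":0,"wy":0,"wz":0},{"x":0.177,"y":0.124,"z":0.1,"wx":0,"wy":0,"wz":0},{"x":0.177,"y":0.124,"z":0.115,"wx":0,"wy":0,"wz":0},{"x":0.177,"y":0.124,"z":0.115,"wx":0,"wy":0,"wz":0}]'
python3 -m handwheel '[{"x":0,"y":0,"z":0,"wx":0,"wy":0,"wz":0},{"x":0,"y":0,"z":0,"wx":0,"wy":0,"wz":0}]'
python3 - <<'E'
from h import *
go((.56,.186,.078),np.radians(-91))
snap('side','s3'); a=cv2.imread('pics/s3.png')
cv2.imwrite('pics/s3b.png',cv2.resize(a[150:330,210:400],None,fx=3,fy=3,interpolation=cv2.INTER_CUBIC))
E
```

```text
time: 25.97
position: [0.5564, 0.1825, 0.1209]
tool_rot: [-2.236, -2.201, 0.017]
ft_force: [-1.2, 0.2, -1.0]
grip_width: 0.887
grip_force: 25.0
time: 26.13
position: [0.5616, 0.1841, 0.1288]
tool_rot: [2.239, 2.203, 0.004]
ft_force: [0.9, -0.1, -0.3]
grip_width: 0.886
grip_force: 25.0
at [0.5616 0.1841 0.1288] shift [ 0.0018 -0.0017  0.0508] turn [ 0.13 -0.06  0.07] t 26.13 q [-0.6   0.26  0.27  1.73 -0.08  1.16 -0.32] F [ 0.9 -0.1 -0.3]
```

View pics/s3b.png

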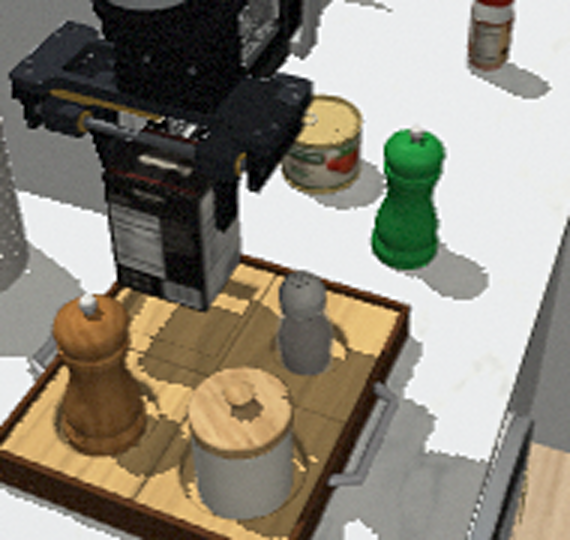

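The carton hangs upright, with its near bottom corners at (118,284), (205,310) and (242,262). The mill, sugar and salt all stand in their wells. Next, a quick lateral check.

```bash
python3 -c "
from h import *
for p in [(118,284),(205,310),(242,262)]: print(at('s3',210+p[0]/3,150+p[1]/3,.061).round(4))
go((.56,.186,.078),np.radians(-91))"
```

```text
[0.5985 0.2119 0.061 ]
[0.5263 0.2115 0.061 ]
[0.522 0.156 0.061]
at [0.562  0.1842 0.1295] shift [ 0.0017 -0.0022  0.0515] turn [ 0.2  -0.1   0.07] t 26.18 q [-0.6   0.26  0.27  1.73 -0.08  1.16 -0.32] F [ 0.3 -0.5 -0.4]
```

```bash

python3 -m handwheel '[{"x":0.002,"y":-0.001,"z":0.02,"wx":0,"wy":0,"wz":0},{"x":0.002,"y":-0.001,"z":0.035,"wx":0,"wy":0,"wz":0},{"x":0.002,"y":-0.001,"z":0.043,"wx":0,"wy":0,"wz":0},{"x":0.002,"y":-0.001,"z":0.047,"wx":0,"wy":0,"wz":0},{"x":0.002,"y":-0.001,"z":0.047,"wx":0,"wy":0,"wz":0}]'; python3 -m handwheel '[{"x":0,"y":0,"z":0.001,"wx":0,"wy":0,"wz":0},{"x":0,"y":0,"z":0.002,"wx":0,"wy":0,"wz":0},{"x":0,"y":0,"z":0.002,"wx":0,"wy":0,"wz":0}]'
```

```text
time: 26.6
position: [0.5598, 0.1858, 0.0807]
tool_rot: [2.239, 2.203, 0.001]
ft_force: [0.1, 0.9, -1.1]
grip_width: 0.882
grip_force: 25.0
time: 26.85
position: [0.5602, 0.1859, 0.0791]
tool_rot: [2.239, 2.203, 0.002]
ft_force: [-0.6, 0.5, -0.7]
grip_width: 0.884
grip_force: 25.0
```

```bash

python3 -m handwheel '[{"x":0,"y":0,"z":0.001,"wx":0,"wy":0,"wz":0},{"x":0,"y":0,"z":0.002,"wx":0,"wy":0,"wz":0},{"x":0,"y":0,"z":0.002,"wx":0,"wy":0,"wz":0}]'
```

```text
time: 27.1
position: [0.5602, 0.1861, 0.0784]
tool_rot: [2.239, 2.203, 0.003]
ft_force: [-3.1, -1.6, 7.7]
grip_width: 0.884
grip_force: 25.0
```

The carton is on its floor. Releasing, lifting clear and checking.

```bash

python3 -m handwheel '[{"x":0,"y":0,"z":0,"wx":0,"wy":0,"wz":0},{"x":0,"y":0,"z":0,"wx":0,"wy":0,"wz":0},{"x":0,"y":0,"z":0,"wx":0,"wy":0,"wz":0},{"x":0,"y":0,"z":-0.02,"wx":0,"wy":0,"wz":0},{"x":0,"y":0,"z":-0.05,"wx":0,"wy":0,"wz":0},{"x":0,"y":0,"z":-0.09,"wx":0,"wy":0,"wz":0},{"x":0,"y":0,"z":-0.13,"wx":0,"wy":0,"wz":0},{"x":0,"y":0,"z":-0.17,"wx":0,"wy":0,"wz":0},{"x":0,"y":0,"z":-0.2,"wx":0,"wy":0,"wz":0},{"x":0,"y":0,"z":-0.2,"wx":0,"wy":0,"wz":0}]' 0.087
python3 - <<'E'
from h import *
snap('side','s4'); snap('wrist','w7')
a=cv2.imread('pics/s4.png')[150:340,200:420]; b=cv2.imread('pics/s4.png')[130:200,320:410]
cv2.imwrite('pics/s4b.png',cv2.resize(a,None,fx=3,fy=3,interpolation=cv2.INTER_CUBIC))
E
```

```text
time: 27.93
position: [0.5629, 0.1867, 0.2842]
tool_rot: [2.236, 2.2, 0.019]
ft_force: [0.7, -0.3, 0.1]
grip_width: 1.002
grip_force: 0.0
```

View pics/s4b.png

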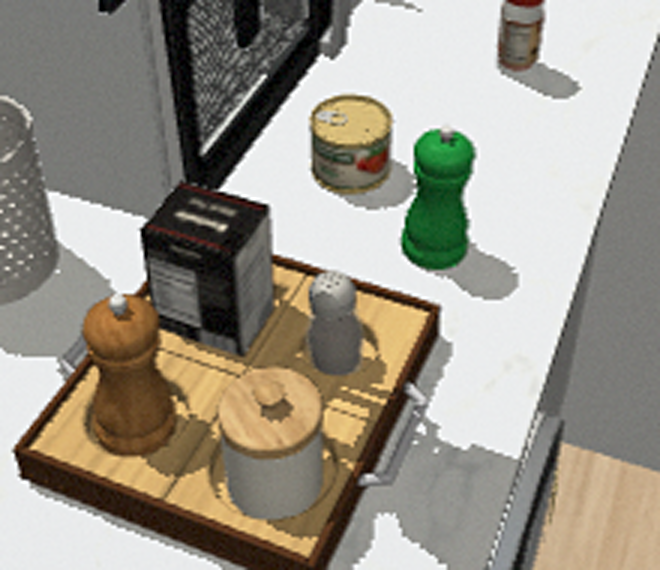

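```bash
python3 -c "
from h import *
f=lambda u,v,z: at('s4',200+u/3,150+v/3,z)[:2].round(4)
print('salt',f(331,283,.098),'pep',f(119,298,.139),'sug',f(271,386,.11),'lid',f(270,408,.093))
P=np.array([f(u,v,.122) for u,v in [(188,186),(270,212),(232,265),(143,232)]]);print(P,P.mean(0))
go((.56,.186,.3),np.radians(-91))"
```

```text
salt [0.4576 0.1932] pep [0.5638 0.2932] sug [0.4541 0.3011] lid [0.4536 0.3051]
[[0.5856 0.1616]
 [0.5168 0.1651]
 [0.5183 0.2242]
 [0.5915 0.2179]] [0.55305 0.1922 ]
at [0.5604 0.1859 0.2777] shift [ 0.0001 -0.0003 -0.0223] turn [ 0.16 -0.08  0.07] t 28.03 q [-0.61  0.17  0.28  1.53 -0.05  1.44 -0.34] F [ 0.2  0.  -1.2]
```

All four positions agree with their wells, and the contact heights match the well floors. Handing in.

```bash
python3 -c "
from bench import ctrl
print(ctrl.close_job())"
```

```text
the job is handed in; nothing more can be done
None
```

The job is handed in at about 28 s: salt, pepper, sugar and tea each stand in their own well by contact height and the last side view, and the spice jar and food tin were never touched; no verdict came back, and I viewed 15 pictures, one over the limit of 14.

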